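Fold back the flap of the red topping-pan lid

ROBOT

A 6-joint arm with a two-finger parallel gripper is mounted at the origin on the work surface. World frame = base frame: x ahead of the robot, y to its left, z up, the work surface at z = 0. Lengths are in m, angles in rad, forces in N, time in s.
With the tool pointing down it reaches from about 0.25 to 0.775 m from the base axis. Payload 4 kg.
Tool frame: the origin (TCP) lies midway between the tips of the shut fingers; the grasp point (between the pads) lies 19 mm behind it; x points along the fingers, y is the direction in which the jaws open and shut, and the axes are right-handed (so a half turn about x gives the same grasp; the last joint's range is limited). The gripper opens to 94 mm and grips with 3 to 60 N. Pads are 16 mm wide; open, the fingers measure 119 mm over their backs; the gripper's body (75 mm by 177 mm) begins 78 mm behind the grasp point.
Start: joints at [-1.222, 0.087, 1.371, -0, 1.684, -0.103], TCP at [0.24, -0.495, 0.178] pointing down, gripper open.
Joint ranges: [-3.1, 3.1], [-0.76, 2.03], [0.27, 2.55], [-1.08, 4.22], [0.17, 2.65], [-2.57, 2.57]. Speed limits (rad/s): [2.79, 2.79, 3.14, 3.14, 3.14, 3.14].

INTERFACE

Orientations are given as a rotation vector (axis times angle).
In Python, from cell import status, eyes, robot gives the robot as it stands.
- The arm moves only by the shell command python3 -m creep 'ROWS' [FORCE]. ROWS is JSON, a list of rows, each a list of 5 numbers: the opening in per cent of the stroke, from 0 (shut) to 100 (fully open), then the shift along the tool's x, y, z in m, then the turn about the tool's x in degrees. In form: [[jaw, x, y, z, spin], ...]. A call has 1 to 20 rows; each row shifts and turns the commanded pose from where the row before left it, along the tool's axes as they then stand; what a row does not reach is not made up. A row lasts 1/10 s, in which the tool goes at most 50 mm and 8.59 degrees, less where a joint would pass 70% of its speed; a pose out of reach is approached as far as the arm can. A call with a gripper value outside its range is refused whole. The fingers move at their own pace and stop on an object; FORCE is the grip in N (left out, the last holds). Time passes only in rows, so rows that do not move let the fingers close. It gives the time, the measured TCP pose, the force and the opening at its end, in the units of the state.
- status.read_state(): the state, without advancing time (a new reading comes with each control period).
- eyes.get_image(name): name is "side" or "top"; returns (picture, depth): 400x640x3 uint8, red, green, blue; 400x640 float32, m along the optical axis (not along the pixel's ray), 0 where there is no reading.
- eyes.get_calibration(name): a dict with "camera_matrix" (3x3 intrinsics, pixels), "origin" and "orientation" of the camera in the world. Camera axes: x right, y down, z forward; pixel columns grow to the right and rows downward; lengths in m; the calibration is good to about 2 mm. A picture is of the moment at which its call begins. get_calibration takes no time and is no camera call.
- robot.close_job(): hands the job in, once; it reports no verdict.
The state is a dict: "time_s": time; "joints": joint angles; "qd": joint speeds; "effort": joint torques, N m; "tool_pos": TCP position; "ee_rot": TCP orientation; "ft_force": force on the tool from outside, world axes, zero at the start; "wrist_torque": the same for the moment, N m; "finger_gap": finger opening in m.
Only numpy, scipy, OpenCV 4.12 (cv2) and the standard library are available. Lean on these libraries where they do the work, as an engineer would, in place of code of your own. Each camera call takes 0.05 s, during which the arm holds its last target. There are 200 camera calls.

TASK

Lunch is being served: open the pan with the red lid by pushing the front half of that lid up from under its finger tab, over its hinge and down until it lies flat on the rear half. Use only a fingertip or the outside of the fingers, smoothly: do not pinch or force the flap, do not flick it over, and do not lift the pan or shift it out of its well. Leave the yellow and white lids as they are and every pan, bottle, bowl and other thing in its place, then move clear.

Things in the scene. Friction and masses are not known exactly. Their poses are not given: they have to be found in the camera images.
- station: Black plastic topping station fixed on the table, 192 mm (x, front to back) by 364 mm (y) by 100 mm high. Origin at the centre of its underside. Its front, at x = -96 mm, faces roughly the robot's right; x points to its back (roughly the robot's left), z up. Three steel pans hang by their flanges in wells 116 mm apart: white in the far one, red and yellow in either of the other two.
- red_pan: Pan with the red two-piece lid: flange 176 by 108 mm, loose in its well (3 to 5 mm play each way; about 0.76 kg in all). Origin at the centre of the flange's underside, 100 mm above the table; x points to the back of the station, y along the hinge, z up. The lid's rear half (x from 2 to 92 mm, top 7.5 mm above the origin) stays clipped on.
- red_hinge (a point): Middle of the red lid's hinge line, 108.5 mm above the table; the line runs along the pan's y. The front half of the lid (the flap) is a plate 4 mm thick and 104 mm wide reaching 92 mm from this line; when shut its upper face is 1 mm and its lower face 5 mm below the line. Axes as the pan's.
- red_flap (a joint): Angle of the red lid's front half (flap): 0 shut, level and pointing to the front; 1.57 upright; 3.14 folded over, flat on the rear half. It starts shut or up to 0.25 rad ajar. The hinge is stiff and holds the flap wherever it is left; about 1 N at the tab moves it.
- red_tab (a point): Middle of the outer edge of the red flap's finger tab, half-way through its thickness, 122 mm from the hinge line; axes are the flap's. The tab, 56 mm wide and 4 mm thick, carries the flap on in its own plane from 92 to 122 mm from the hinge line; shut, it juts 26 mm past the station's front face with free space below.
- yellow_pan: The same pan with a yellow lid, whose flap starts folded open on its rear half (small limes are seen in the pan). Origin as red_pan.
- yellow_flap (a joint): Angle of the yellow flap, as red_flap; starts at 3.14 (open) and is to stay so.
- white_pan: The same pan with a white lid, shut. Origin as red_pan.
- white_flap (a joint): Angle of the white flap, as red_flap; starts at 0 (shut) and is to stay so.
- mustard: Orange squeeze bottle, 62 mm across, 213 mm tall with its white nozzle, behind the station, on the robot's left. Origin at the centre of its foot.
- brown: Dark brown squeeze bottle, same size, behind the station. Origin at the centre of its foot.
- hot: Dark red squeeze bottle, 62 mm across, 188 mm tall, behind the station. Origin at the centre of its foot.
- tongs: Steel serving tongs with red grips, lying flat in front of the station, 210 mm long along their x, 24 mm high. Origin on the table between the arms.
- towel: Standing paper towel roll, 116 mm across, 225 mm high, on the right (-y). Origin at the centre of its foot.
- bowl: Black bowl, 150 mm across, 55 mm high, on the right. Origin at the centre of its foot.
Things that resemble listed ones, but are neither listed nor needed, are in the scene too. What is shaped like the red_pan but blue is not meant.

How it is judged:
At the end, for the whole second after the job is handed in: The red flap lies flat on its rear half (within 0.09 rad) at rest; the red pan is level in its well, within 12 mm; the yellow lid is still open and the white one shut, their pans within 15 mm; bottles, tongs, towel roll and bowl are within 30 mm of where they stood (value of joint red_flap above 3.05 rad and velocity of joint red_flap between -0.05 and 0.05 rad/s and height (world z) of red_pan between 0.096 and 0.104 m and distance of red_pan from where it was at the start of the episode below 0.012 m and angle between red_pan's own z axis and vertical below 0.05 rad and value of joint yellow_flap above 3 rad and value of joint white_flap below 0.12 rad and distance of each of yellow_pan, white_pan from where it was at the start of the episode below 0.015 m and distance of each of mustard, brown, hot, tongs, towel, bowl from where it was at the start of the episode below 0.03 m); the robot touches nothing.
It fails at once if the red flap is pinched or forced (more than 35 N from the fingers) (contact force between the fingers and red_flap above 35 N).
It fails at once if the red flap is flicked or slammed (faster than 5 rad/s) (velocity of joint red_flap above 5 rad/s).
It fails at once if the red pan is lifted or tipped out of its seat (height (world z) of red_pan above 0.115 m or angle between red_pan's own z axis and vertical above 0.12 rad).
It fails at once if another lid is opened or closed (value of joint yellow_flap below 2.8 rad or value of joint white_flap above 0.3 rad).
It fails at once if a bystander is knocked over or pushed away (distance of any of yellow_pan, white_pan from where it was at the start of the episode above 0.03 m or distance of any of mustard, brown, hot, tongs, towel, bowl from where it was at the start of the episode above 0.05 m or angle between any of mustard, brown, hot's own z axis and vertical above 0.5 rad).
It also fails if it takes over 51 s, if anything falls off the work surface, if the arm or the gripper's body presses on something with over 40 N, if the wrist force passes 120 N, or if a joint passes its speed limit or range.

## Working session

There is one attempt and no reset: what is moved stays moved. The work goes in short steps, Python scripts to look and compute and a shell command to move; the robot and the scene stay as the last step left them, time stands still between calls to the robot, and variables do not carry over. Pictures are saved under pics/ and viewed, about 8 in all and at most 12, crops included, and the job is handed in when it is done.

```bash
ls; mkdir -p pics
cat > h.py <<'E'
import numpy as np,cv2
from cell import status,eyes,robot
from scipy.spatial.transform import Rotation as R
def cal(n):
    c=eyes.get_calibration(n); o=np.array(c["orientation"],float)
    M=o if o.shape==(3,3) else R.from_rotvec(o).as_matrix()
    return np.array(c["camera_matrix"]),np.array(c["origin"]),M
def grab(n,f):
    p,d=eyes.get_image(n); cv2.imwrite(f"pics/{f}.png",p[:,:,::-1]); np.save(f"pics/{f}.npy",d); return p,d
def world(n,d):
    K,o,M=cal(n); v,u=np.mgrid[:d.shape[0],:d.shape[1]]
    P=np.stack([(u-K[0,2])/K[0,0]*d,(v-K[1,2])/K[1,1]*d,d],-1); return P@M.T+o
E
python3 - <<'E'
from h import *
print(eyes.get_calibration("top"),eyes.get_calibration("side"))
print(status.read_state())
for n in("top","side"): grab(n,n+"0")
E
```

```text
pics
{'camera_matrix': array([[367.23866983,   0.        , 322.55272859],
       [  0.        , 367.23866983, 204.82277573],
       [  0.        ,   0.        ,   1.        ]]), 'origin': array([ 0.38656374, -0.02637297,  1.35443937]), 'orientation': array([-2.15000564,  2.16498455, -0.13932879])} {'camera_matrix': array([[467.67785256,   0.        , 316.47024772],
       [  0.        , 467.67785256, 197.51311694],
       [  0.        ,   0.        ,   1.        ]]), 'origin': array([ 0.08889485, -1.38622629,  0.91568469]), 'orientation': array([-2.075362  ,  0.37379372, -0.18092299])}
{'time_s': 0.0, 'joints': array([-1.22212274e+00,  8.79619283e-02,  1.37224133e+00, -4.42682052e-05,
        1.68359646e+00, -1.03112222e-01]), 'qd': array([ 7.77429169e-05,  5.41238939e-04, -2.10140923e-04,  1.30979525e-03,
       -9.45995256e-04,  5.86820619e-05]), 'effort': array([ 1.08181721e-03, -3.40176201e+01, -3.02427399e+01,  7.19508086e-02,
        3.30517930e-02, -1.62570095e-04]), 'tool_pos': array([ 0.23988073, -0.49425498,  0.17660702]), 'ee_rot': array([ 1.9711967 ,  0.45528899, -1.97183182]), 'ft_force': array([-0.31866841,  0.75958509,  0.34726127]), 'wrist_torque': array([-0.0423812 , -0.00711557,  0.03416256]), 'finger_gap': 0.09395157185541224}
```

View pics/top0.png

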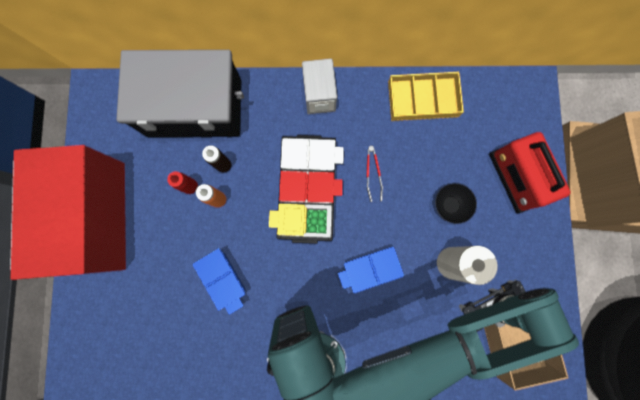

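View pics/side0.png

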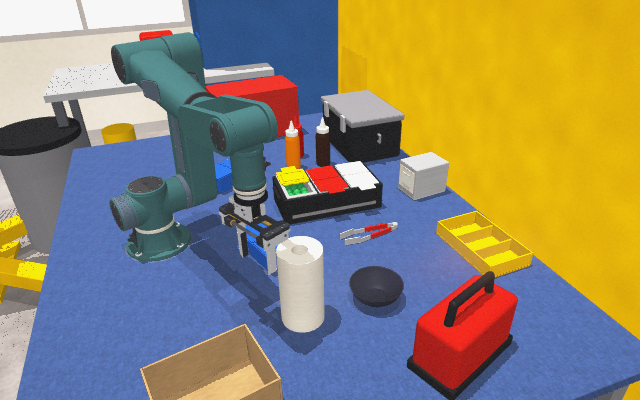

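The top view shows the red lid at about (280–342, 187), its tab pointing right (−y). Yellow is below it and white above, with the tongs at (373, 175).

Run:
```python
from h import *
p=cv2.imread("pics/top0.png")[:,:,::-1].astype(int); d=np.load("pics/top0.npy"); W=world("top",d)
for nm,m in {"red":(p[...,0]>110)&(p[...,1]<70)&(p[...,2]<70),"white":(p.min(-1)>190)}.items():
    m=m.copy(); m[:130]=0;m[245:]=0;m[:,:270]=0;m[:,350:]=0
    m&=(W[...,2]>.08)
    P=W[m]; print(nm,len(P),P.min(0),P.max(0))
    r=cv2.minAreaRect((P[:,:2]*1000).astype(np.float32)); print(r)
    if nm=="red":
        # bins along -y
        for a in np.arange(P[:,1].min(),P[:,1].max(),.012):
            q=P[(P[:,1]>=a)&(P[:,1]<a+.012)]
            if len(q): print(np.round([a+.006,np.median(q[:,2]),q[:,0].min(),q[:,0].max(),q[:,0].mean()],4),len(q))
m=np.zeros(d.shape,bool); m[140:210,355:390]=1; m&=W[...,2]>.008
P=W[m]; print("tongs",P.min(0),P.max(0))
s=cv2.imread("pics/top0.png")[125:250,262:390]; cv2.imwrite("pics/c1.png",cv2.resize(s,None,fx=6,fy=4.8,interpolation=cv2.INTER_CUBIC))
st=status.read_state(); print(R.from_rotvec(st["ee_rot"]).as_matrix().round(3))
```

```text
red 1408 [ 0.38656374 -0.09434593  0.08247099] [0.66538434 0.11920092 1.35443937]
((525.2504272460938, 15.095329284667969), (211.28404235839844, 273.5874938964844), 87.55793762207031)
[-0.0883  0.1141  0.5876  0.6265  0.6099] 37
[-0.0763  0.1138  0.5814  0.6398  0.6086] 43
[-0.0643  0.1142  0.5555  0.6585  0.6093] 93
[-0.0523  0.1129  0.5637  0.6592  0.6135] 87
[-0.0403  0.1118  0.5638  0.652   0.6086] 91
[-0.0283  0.1112  0.3866  0.6595  0.6041] 82
[-0.0163  0.1106  0.5641  0.6554  0.6087] 102
[-0.0043  0.1093  0.5644  0.655   0.6094] 80
[0.0077 0.1089 0.561  0.6565 0.6089] 109
[0.0197 0.1086 0.5647 0.6491 0.6075] 74
[0.0317 0.1091 0.5647 0.6529 0.6096] 99
[0.0437 0.1077 0.5793 0.6569 0.6225] 59
[0.0557 0.1069 0.5719 0.6531 0.6195] 76
[0.0677 0.1072 0.569  0.657  0.6193] 65
[0.0797 0.107  0.5691 0.6577 0.6181] 91
[0.0917 0.1072 0.5685 0.6571 0.6156] 72
[0.1037 0.1072 0.5693 0.6603 0.6164] 96
[0.1157 0.108  0.563  0.6654 0.6072] 52
white 1935 [ 0.38656374 -0.0998585   0.09578948] [0.77974647 0.11315482 1.35443937]
((583.3924560546875, 12.231216430664062), (212.42410278320312, 389.7909851074219), 87.42497253417969)
tongs [ 0.38656374 -0.26098141  0.00802772] [ 0.79903534 -0.02637297  1.35443937]
[[-0.001  0.437 -0.9  ]
 [ 0.002 -0.9   -0.437]
 [-1.    -0.002 -0.   ]]
```

Run:
```python
from h import *
p=cv2.imread("pics/top0.png")[:,:,::-1].astype(int); d=np.load("pics/top0.npy"); W=world("top",d); ok=d>0
box=np.zeros(d.shape,bool); box[130:245,265:350]=1
red=ok&box&(p[...,0]>100)&(p[...,1]<70)&(p[...,2]<70)&(W[...,2]>.09)&(W[...,2]<.14)&(abs(W[...,0]-.61)<.06)
wh=ok&box&(p.min(-1)>170)&(W[...,2]>.09)&(W[...,2]<.14)&(W[...,0]>.66)
al=ok&box&(W[...,2]>.08)&(W[...,2]<.14)
for n,m in(("red",red),("white",wh),("all",al)):
    P=W[m]; print(n,len(P),P.min(0).round(4),P.max(0).round(4),cv2.minAreaRect((P[:,:2]*1000).astype(np.float32)))
P=W[red]; t=P[P[:,1]<-.075]; print("tab",t.mean(0),t[:,:2].min(0))
f=P[P[:,1]<.015]; r=P[P[:,1]>.04]
for q in(f,r):
    A=np.c_[q[:,:2],np.ones(len(q))]; print("plane",np.linalg.lstsq(A,q[:,2],rcond=None)[0])
m=np.zeros(d.shape,bool); m[140:210,357:390]=1; m&=ok&(W[...,2]>.008)&(W[...,2]<.05)
print("tongs",W[m].min(0),W[m].max(0))
m=np.zeros(d.shape,bool); m[135:215,160:235]=1; m&=ok&(W[...,2]>.1)
print("bottles",W[m].min(0),W[m].max(0))
m=np.zeros(d.shape,bool); m[240:285,440:500]=1; m&=ok&(W[...,2]>.2)&(W[...,2]<.24)
print("towel",W[m].min(0),W[m].max(0))
```

```text
red 1407 [ 0.5555 -0.0943  0.094 ] [0.6692 0.1192 0.1209] ((611.59619140625, 11.412864685058594), (211.28404235839844, 106.30562591552734), 87.55793762207031)
white 1715 [ 0.6699 -0.0999  0.0965] [0.7815 0.1137 0.1175] ((726.0502319335938, 5.8711395263671875), (212.82257080078125, 109.79157257080078), 87.11559295654297)
all 5919 [ 0.4154 -0.0999  0.0801] [0.8045 0.1518 0.1247] ((608.9365844726562, 20.117645263671875), (233.22500610351562, 390.856689453125), 81.75420379638672)
tab [ 0.60896444 -0.08427758  0.11451047] [ 0.58472586 -0.09434593]
plane [ 0.00054681 -0.05692564  0.10903685]
plane [-0.00324161  0.00268638  0.10896045]
tongs [ 0.56905037 -0.26098141  0.00802772] [ 0.79903534 -0.17030148  0.030532  ]
bottles [0.55232193 0.30999518 0.10038482] [0.74356611 0.49017282 0.21680598]
towel [ 0.28826706 -0.55884765  0.20015346] [ 0.40001106 -0.44281626  0.23248579]
```

```bash
python3 - <<'E'
import cv2
s=cv2.imread("pics/top0.png")[125:250,262:390]; cv2.imwrite("pics/c1.png",cv2.resize(s,None,fx=6,fy=4.7,interpolation=cv2.INTER_CUBIC))
E
python3 -m creep '[[0,-0.03,0,0,0],[0,-0.04,0,0,0],[0,-0.04,0,0,0],[0,-0.02,0,0,0],[0,0,0,0,0],[0,0,0,0,0]]' 20
```

```text
time_s: 0.7
tool_pos: [0.2401, -0.4947, 0.3067]
ee_rot: [1.971, 0.454, -1.971]
ft_force: [-1.4, -0.1, -0.5]
finger_gap: 0.0495
```

```bash
python3 -m creep '[[0,0,-0.0154,-0.0443,0],[0,0,-0.0154,-0.0443,0],[0,0,-0.0154,-0.0443,0],[0,0,-0.0154,-0.0443,0],[0,0,-0.0154,-0.0443,0],[0,0,-0.0154,-0.0443,0],[0,0,-0.0154,-0.0443,0],[0,0,-0.0154,-0.0443,0],[0,0,-0.0154,-0.0443,0],[0,0,-0.0154,-0.0443,0],[0,0,-0.0154,-0.0443,0],[0,0,0,0,7.15],[0,0,0,0,7.15],[0,0,0,0,7.15],[0,0,0,0,7.15],[0,0,0,0,0]]'
python3 -c "
from h import *
s=status.read_state();print(R.from_rotvec(s['ee_rot']).as_matrix().round(3),s['tool_pos'],s['joints'].round(3))"
```

```text
time_s: 2.3
tool_pos: [0.6039, -0.1294, 0.3044]
ee_rot: [-2.191, 0.05, 2.203]
ft_force: [0.5, 0.9, -0.5]
finger_gap: 0.0005
[[-0.005 -0.047 -0.999]
 [ 0.002 -0.999  0.047]
 [-1.    -0.001  0.005]] [ 0.60385274 -0.12939196  0.30444507] [-0.303  0.262  0.919 -0.     1.966  1.315]
```

View pics/c1.png

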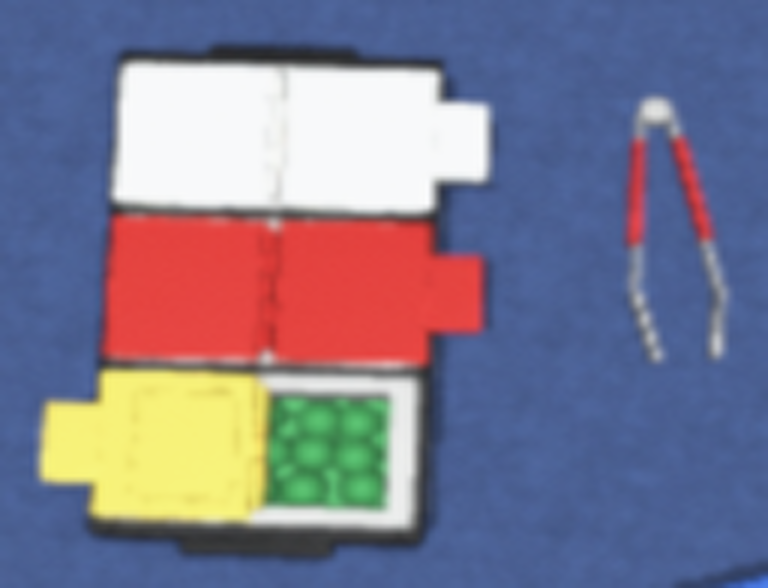

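The crop shows the red tab at right (460, 293), slightly ajar, with the hinge at about x=268. Next I descend in front of the tab.

```bash
python3 -m creep '[[0,0.04,0,0,0],[0,0.045,0,0,0],[0,0.045,0,0,0],[0,0.04,0,0,0],[0,0.025,0,0,0],[0,0.013,0,0,0],[0,0,0,0,0],[0,0,0,0,0]]'
python3 -m creep '[[0,0,-0.01,0,0],[0,0,-0.006,0,0],[0,0,-0.003,0,0],[0,0,0,0,0],[0,0,0,0,0]]'
python3 - <<'E'
from h import *
p,_=grab("side","side1"); cv2.imwrite("pics/c2.png",cv2.resize(p[120:250,220:400,::-1],None,fx=4.4,fy=4.4,interpolation=cv2.INTER_CUBIC))
E
```

```text
time_s: 3.1
tool_pos: [0.6051, -0.1299, 0.1007]
ee_rot: [-2.199, 0.052, 2.197]
ft_force: [0.1, 0.8, 0.1]
finger_gap: 0.0007
time_s: 3.6
tool_pos: [0.6056, -0.1106, 0.1001]
ee_rot: [-2.199, 0.052, 2.197]
ft_force: [-0.4, 0.4, -0.3]
finger_gap: 0.0003
```

View pics/c2.png

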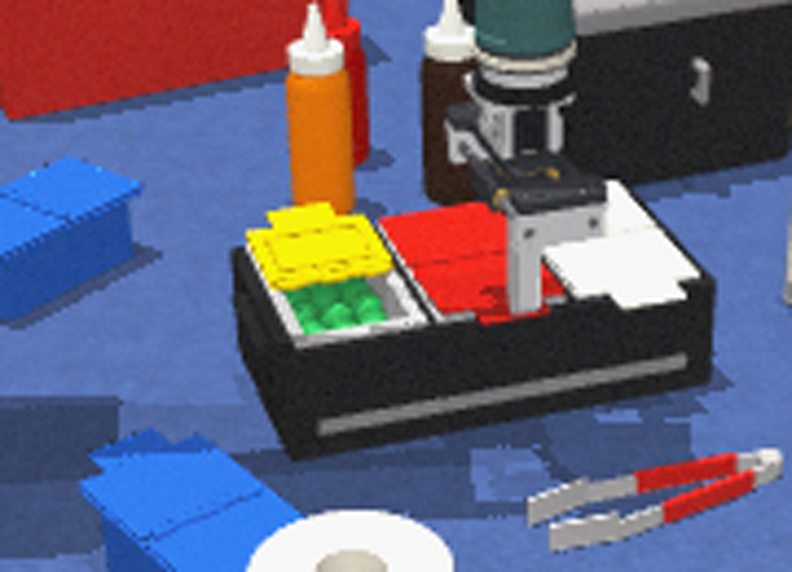

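Run:
```python
from h import *
p=cv2.imread("pics/side1.png")[:,:,::-1]; d=np.load("pics/side1.npy"); W=world("side",d)
for v in range(176,196,2):
    print(v,[(u,tuple(p[v,u]),tuple((W[v,u]*1000).round().astype(int))) for u in (333,338,341)])
cv2.imwrite("pics/c3.png",cv2.resize(p[165:205,315:365,::-1],None,fx=14,fy=14,interpolation=cv2.INTER_NEAREST))
```

```text
176 [(333, (np.uint8(240), np.uint8(40), np.uint8(29)), (np.int64(636), np.int64(22), np.int64(115))), (338, (np.uint8(178), np.uint8(177), np.uint8(178)), (np.int64(572), np.int64(-186), np.int64(230))), (341, (np.uint8(180), np.uint8(178), np.uint8(181)), (np.int64(582), np.int64(-186), np.int64(228)))]
178 [(333, (np.uint8(243), np.uint8(43), np.uint8(31)), (np.int64(631), np.int64(9), np.int64(114))), (338, (np.uint8(177), np.uint8(177), np.uint8(177)), (np.int64(598), np.int64(-120), np.int64(185))), (341, (np.uint8(179), np.uint8(178), np.uint8(179)), (np.int64(607), np.int64(-124), np.int64(185)))]
180 [(333, (np.uint8(244), np.uint8(42), np.uint8(28)), (np.int64(628), np.int64(2), np.int64(110))), (338, (np.uint8(176), np.uint8(177), np.uint8(178)), (np.int64(599), np.int64(-118), np.int64(176))), (341, (np.uint8(177), np.uint8(175), np.uint8(176)), (np.int64(606), np.int64(-126), np.int64(179)))]
182 [(333, (np.uint8(233), np.uint8(34), np.uint8(23)), (np.int64(620), np.int64(-19), np.int64(114))), (338, (np.uint8(179), np.uint8(179), np.uint8(180)), (np.int64(599), np.int64
[... 1253 characters left out ...]
)), (341, (np.uint8(141), np.uint8(138), np.uint8(137)), (np.int64(611), np.int64(-116), np.int64(134)))]
192 [(333, (np.uint8(229), np.uint8(39), np.uint8(25)), (np.int64(589), np.int64(-97), np.int64(121))), (338, (np.uint8(94), np.uint8(36), np.uint8(35)), (np.int64(618), np.int64(-70), np.int64(101))), (341, (np.uint8(43), np.uint8(29), np.uint8(32)), (np.int64(631), np.int64(-68), np.int64(96)))]
194 [(333, (np.uint8(36), np.uint8(34), np.uint8(35)), (np.int64(602), np.int64(-64), np.int64(92))), (338, (np.uint8(35), np.uint8(39), np.uint8(39)), (np.int64(621), np.int64(-64), np.int64(88))), (341, (np.uint8(40), np.uint8(36), np.uint8(37)), (np.int64(632), np.int64(-64), np.int64(86)))]
```

View pics/c3.png

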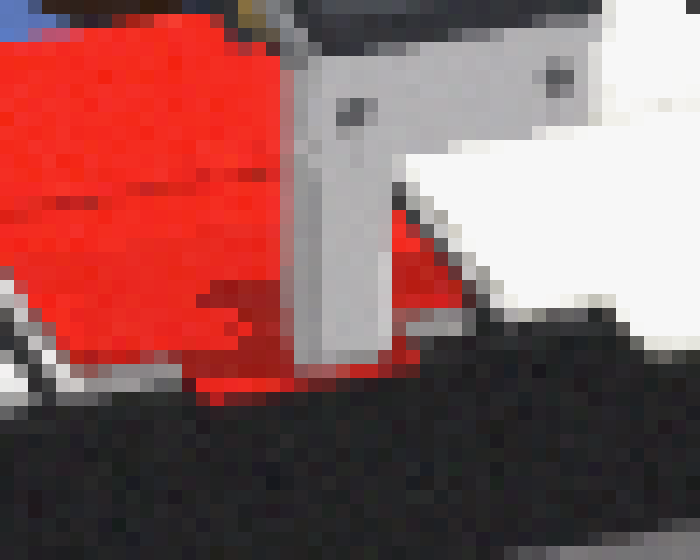

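Run:
```python
from h import *
K,o,M=cal("side")
def pr(P): q=(np.array(P)-o)@M; return (K@(q/q[2]))[:2].round(1)
for P in([.6056,-.123,.1],[.6056,-.123,.13],[.6056,-.0955,.111],[.58,-.0955,.111],[.634,-.0965,.111]): print(P,pr(P))
p,d=grab("top","top1"); W=world("top",d); s=W[(d>0)&(abs(W[...,0]-.6)<.12)&(abs(W[...,1]+.11)<.15)&(W[...,2]>.13)]
print(len(s)); 
d=np.load("pics/side1.npy"); W=world("side",d); m=(d>0)&(abs(W[...,0]-.6)<.03)&(W[...,1]<-.10)&(W[...,1]>-.14)
for z in np.arange(.09,.2,.01):
    q=W[m&(abs(W[...,2]-z)<.005)]; print(round(z,3),len(q),q.mean(0).round(3) if len(q) else "")
```

```text
[0.6056, -0.123, 0.1] [340.4 200. ]
[0.6056, -0.123, 0.13] [340.4 192.3]
[0.6056, -0.0955, 0.111] [337.4 193.4]
[0.58, -0.0955, 0.111] [330.4 194.8]
[0.634, -0.0965, 0.111] [345.1 192. ]
2830
0.09 0 
0.1 0 
0.11 0 
0.12 1 [ 0.62  -0.101  0.12 ]
0.13 4 [ 0.601 -0.11   0.132]
0.14 16 [ 0.602 -0.116  0.141]
0.15 18 [ 0.603 -0.117  0.15 ]
0.16 20 [ 0.602 -0.116  0.16 ]
0.17 17 [ 0.602 -0.118  0.17 ]
0.18 20 [ 0.602 -0.119  0.181]
0.19 9 [ 0.602 -0.114  0.188]
0.2 3 [ 0.594 -0.108  0.201]
```

Run:
```python
from h import *
p=cv2.imread("pics/side0.png")[:,:,::-1]; d=np.load("pics/side0.npy"); W=world("side",d)
c=np.array([.24,-.494])
m=(d>0)&(np.hypot(W[...,0]-c[0],W[...,1]-c[1])<.13)&(W[...,2]>.1)
for z in np.arange(.11,.34,.01):
    q=W[m&(abs(W[...,2]-z)<.005)]; print(round(z,3),len(q),q.min(0).round(3) if len(q) else "",q.max(0).round(3) if len(q) else "")
cv2.imwrite("pics/c4.png",cv2.resize(p[180:290,200:310,::-1],None,fx=5.4,fy=5.4,interpolation=cv2.INTER_NEAREST))
K,o,M=cal("side")
q=(np.array([.24,-.494,.178])-o)@M; print((K@(q/q[2]))[:2])
s=status.read_state(); print(s["tool_pos"],s["joints"],s["ft_force"])
```

```text
0.11 132 [ 0.156 -0.607  0.105] [ 0.354 -0.49   0.115]
0.12 139 [ 0.157 -0.607  0.115] [ 0.355 -0.497  0.125]
0.13 105 [ 0.286 -0.558  0.125] [ 0.354 -0.482  0.135]
0.14 103 [ 0.286 -0.559  0.135] [ 0.356 -0.486  0.145]
0.15 106 [ 0.286 -0.56   0.145] [ 0.353 -0.491  0.155]
0.16 102 [ 0.285 -0.558  0.155] [ 0.353 -0.494  0.165]
0.17 109 [ 0.286 -0.559  0.165] [ 0.353 -0.48   0.175]
0.18 106 [ 0.286 -0.559  0.175] [ 0.354 -0.487  0.185]
0.19 108 [ 0.285 -0.557  0.185] [ 0.354 -0.478  0.195]
0.2 143 [ 0.285 -0.559  0.195] [ 0.359 -0.475  0.205]
0.21 183 [ 0.208 -0.559  0.205] [ 0.363 -0.446  0.215]
0.22 288 [ 0.206 -0.558  0.215] [ 0.365 -0.444  0.225]
0.23 667 [ 0.206 -0.557  0.225] [ 0.37  -0.44   0.235]
0.24 59 [ 0.207 -0.55   0.235] [ 0.274 -0.445  0.245]
0.25 61 [ 0.205 -0.552  0.245] [ 0.273 -0.443  0.255]
0.26 66 [ 0.206 -0.55   0.255] [ 0.273 -0.442  0.265]
0.27 63 [ 0.206 -0.55   0.265] [ 0.274 -0.442  0.275]
0.28 48 [ 0.206 -0.551  0.275] [ 0.272 -0.445  0.285]
0.29 18 [ 0.205 -0.453  0.285] [ 0.227 -0.444  0.294]
0.3 26 [ 0.179 -0.578  0.295] [ 0.304 -0.44   0.305]
0.31 151 [ 0.175 -0.579  0.305] [ 0.305 -0.436  0.315]
0.32 257 [ 0.175 -0.58   0.315] [ 0.305 -0.433  0.325]
0.33 204 [ 0.172 -0.585  0.325] [ 0.306 -0.428  0.335]
0.34 354 [ 0.172 -0.587  0.335] [ 0.307 -0.431  0.345]
[259.16097026 273.41653665]
[ 0.60548568 -0.11083486  0.09985134] [-2.72986388e-01  2.58362326e-01  1.32808804e+00 -2.28919996e-04
  1.55496861e+00  1.34522079e+00] [ 0.30407737  0.02304776 -0.27273957]
```

View pics/c4.png

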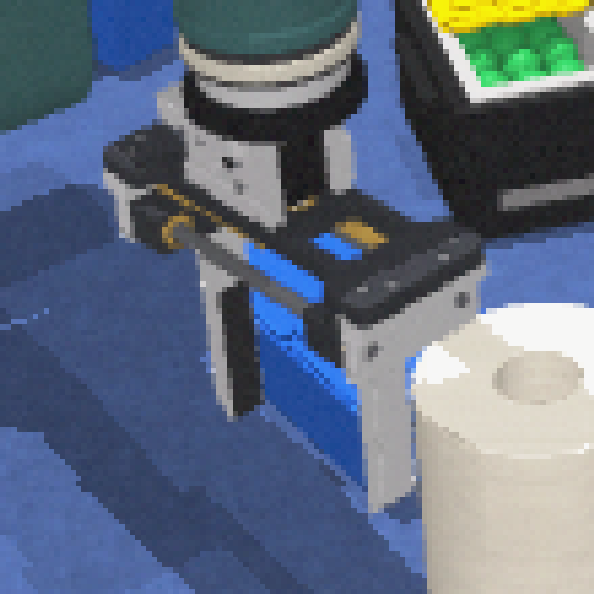

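The camera puts the finger ends about 28 mm above the reported TCP, and the start picture shows the same offset (0.205 against 0.178). The finger is therefore still above the tab. I'll trust the camera, go 30 mm lower, then press in gently.

```bash
python3 -m creep '[[0,0.015,0,0,0],[0,0.015,0,0,0],[0,0,0,0,0],[0,0,-0.002,0,0],[0,0,0,0,0]]'
python3 -m creep '[[0,0,-0.002,0,0],[0,0,0,0,0]]'
python3 - <<'E'
from h import *
p,d=grab("side","side2"); W=world("side",d); m=(d>0)&(abs(W[...,0]-.604)<.01)&(W[...,1]<-.105)&(W[...,1]>-.14)&(W[...,2]>.07)
print(len(W[m]),np.sort(W[m][:,2])[:5],np.median(W[m][:,1]))
cv2.imwrite("pics/c5.png",cv2.resize(p[165:205,315:365,::-1],None,fx=14,fy=14,interpolation=cv2.INTER_NEAREST))
E
```

```text
time_s: 4.2
tool_pos: [0.6057, -0.1085, 0.0698]
ee_rot: [-2.198, 0.052, 2.197]
ft_force: [-0.2, 0.8, -0.1]
finger_gap: 0.0006
time_s: 4.4
tool_pos: [0.606, -0.1075, 0.0704]
ee_rot: [-2.2, 0.054, 2.197]
ft_force: [0.1, -2.2, -1.0]
finger_gap: 0.0005
340 [0.10156806 0.10237183 0.10355526 0.10440161 0.10759037] -0.12439463245478077
```

View pics/c5.png

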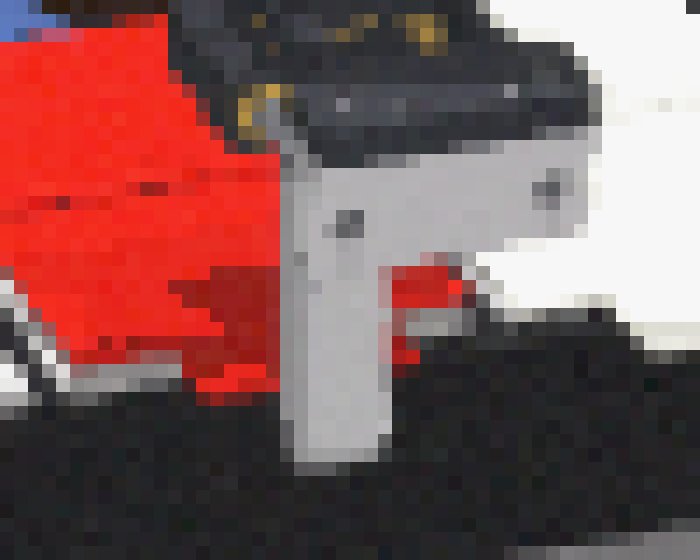

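Now the finger covers the tab edge, its tip about 10 mm below the edge, and contact has begun (−2.2 N in y). Next I press a little more.

```bash
python3 -m creep '[[0,0,-0.002,0,0],[0,0,0,0,0]]'; python3 -m creep '[[0,0,-0.002,0,0],[0,0,0,0,0]]'
```

```text
time_s: 4.65
tool_pos: [0.6061, -0.1054, 0.0703]
ee_rot: [-2.199, 0.054, 2.197]
ft_force: [0.1, -3.3, 1.4]
finger_gap: 0.0006
time_s: 4.85
tool_pos: [0.6061, -0.105, 0.0703]
ee_rot: [-2.2, 0.058, 2.198]
ft_force: [0.2, -8.0, -0.2]
finger_gap: 0.0006
```

```bash
python3 -m creep '[[0,-0.003,0,0,0],[0,-0.003,-0.0003,0,0],[0,-0.004,-0.0004,0,0],[0,0,0,0,0]]'; python3 -m creep '[[0,-0.005,-0.0005,0,0],[0,-0.005,-0.0008,0,0],[0,0,0,0,0]]'
python3 - <<'E'
from h import *
p,d=grab("top","top2"); W=world("top",d); ok=d>0
red=ok&(p[...,0]>80)&(p[...,1]<70)&(p[...,2]<70)&(W[...,2]>.09)&(W[...,2]<.25)&(abs(W[...,0]-.61)<.06)&(W[...,1]<.13)&(W[...,1]>-.12)
P=W[red]
for a in np.arange(-.1,.12,.02):
    q=P[abs(P[:,1]-a)<.01]; print(round(a,2),len(q),np.median(q[:,2]).round(4) if len(q) else "")
f=P[(P[:,1]<.01)]; print(np.polyfit(f[:,1],f[:,2],1),status.read_state()["ft_force"])
E
```

```text
time_s: 5.25
tool_pos: [0.6062, -0.1041, 0.0808]
ee_rot: [-2.2, 0.057, 2.197]
ft_force: [-1.1, -6.9, 0.6]
finger_gap: 0.0005
time_s: 5.55
tool_pos: [0.6063, -0.1024, 0.0911]
ee_rot: [-2.2, 0.057, 2.197]
ft_force: [-0.9, -6.4, 0.9]
finger_gap: 0.0005
-0.1 0 
-0.08 25 0.1342
-0.06 56 0.1299
-0.04 19 0.1265
-0.02 32 0.1175
0.0 179 0.1141
0.02 144 0.1105
0.04 132 0.1074
0.06 153 0.1074
0.08 155 0.1072
0.1 163 0.1072
[-0.3282189   0.11364247] [-0.81417949 -5.84443582  1.34336454]
```

The flap follows and is at about 0.24 rad. I'll tabulate the arc.

Run:
```python
import numpy as np
prev=None
for th in list(np.arange(.24,1.57,.1))+[1.57]+list(np.arange(1.65,3.15,.1))+[3.14]:
    c,s=np.cos(th),np.sin(th)
    if th<1.5: y=30-122*c-5*s; z=108.5+122*s-5*c-(13+12*(th-.24)/1.33)
    else: L=97; y=30-L*c-5*s; z=108.5+L*s-5*c
    y-=12.5
    if prev is not None: print(f"{th:.2f} in {y-prev[0]:.1f} up {z-prev[1]:.1f}  TCPy {y:.1f} rep_z {z-28:.1f}")
    prev=(y,z)
```

```text
0.34 in 3.0 up 10.9  TCPy -99.2 rep_z 102.6
0.44 in 4.2 up 10.6  TCPy -95.0 rep_z 113.1
0.54 in 5.3 up 10.1  TCPy -89.7 rep_z 123.2
0.64 in 6.4 up 9.5  TCPy -83.3 rep_z 132.7
0.74 in 7.4 up 8.8  TCPy -76.0 rep_z 141.6
0.84 in 8.3 up 8.0  TCPy -67.7 rep_z 149.6
0.94 in 9.2 up 7.2  TCPy -58.5 rep_z 156.8
1.04 in 9.9 up 6.2  TCPy -48.6 rep_z 163.0
1.14 in 10.6 up 5.2  TCPy -38.0 rep_z 168.1
1.24 in 11.1 up 4.1  TCPy -26.9 rep_z 172.2
1.34 in 11.6 up 3.0  TCPy -15.3 rep_z 175.2
1.44 in 11.9 up 1.8  TCPy -3.4 rep_z 177.0
1.54 in 12.9 up 0.3  TCPy 9.5 rep_z 177.3
1.57 in 2.9 up 0.2  TCPy 12.4 rep_z 177.5
1.65 in 7.8 up 0.1  TCPy 20.2 rep_z 177.6
1.75 in 9.7 up -0.8  TCPy 29.9 rep_z 176.8
1.85 in 9.6 up -1.7  TCPy 39.4 rep_z 175.1
1.95 in 9.3 up -2.7  TCPy 48.8 rep_z 172.5
2.05 in 9.0 up -3.6  TCPy 57.8 rep_z 168.9
2.15 in 8.6 up -4.5  TCPy 66.4 rep_z 164.4
2.25 in 8.1 up -5.3  TCPy 74.5 rep_z 159.1
2.35 in 7.6 up -6.1  TCPy 82.1 rep_z 153.0
2.45 in 6.9 up -6.8  TCPy 89.0 rep_z 146.2
2.55 in 6.2 up -7.5  TCPy 95.2 rep_z 138.7
2.65 in 5.4 up -8.1  TCPy 100.7 rep_z 130.7
2.75 in 4.6 up -8.6  TCPy 105.2 rep_z 122.1
2.85 in 3.7 up -9.0  TCPy 109.0 rep_z 113.2
2.95 in 2.8 up -9.3  TCPy 111.8 rep_z 103.9
3.05 in 1.9 up -9.5  TCPy 113.6 rep_z 94.4
3.14 in 0.9 up -8.7  TCPy 114.5 rep_z 85.7
```

```bash
python3 -m creep '[[0,-0.0109,-0.0032,0,0],[0,-0.0106,-0.0042,0,0],[0,-0.0101,-0.0053,0,0],[0,0,0,0,0]]'; python3 -m creep '[[0,-0.0095,-0.0064,0,0],[0,-0.0088,-0.0074,0,0],[0,-0.008,-0.0083,0,0],[0,0,0,0,0]]'
python3 - <<'E'
from h import *
p,d=grab("side","side3"); cv2.imwrite("pics/c6.png",cv2.resize(p[110:230,250:400,::-1],None,fx=5,fy=5,interpolation=cv2.INTER_CUBIC))
E
```

```text
time_s: 6.0
tool_pos: [0.6073, -0.09, 0.1247]
ee_rot: [-2.203, 0.058, 2.195]
ft_force: [-1.3, -7.1, 4.8]
finger_gap: 0.0004
time_s: 6.4
tool_pos: [0.6091, -0.066, 0.1512]
ee_rot: [-2.204, 0.053, 2.192]
ft_force: [-0.2, -3.7, 1.8]
finger_gap: 0.0002
```

View pics/c6.png

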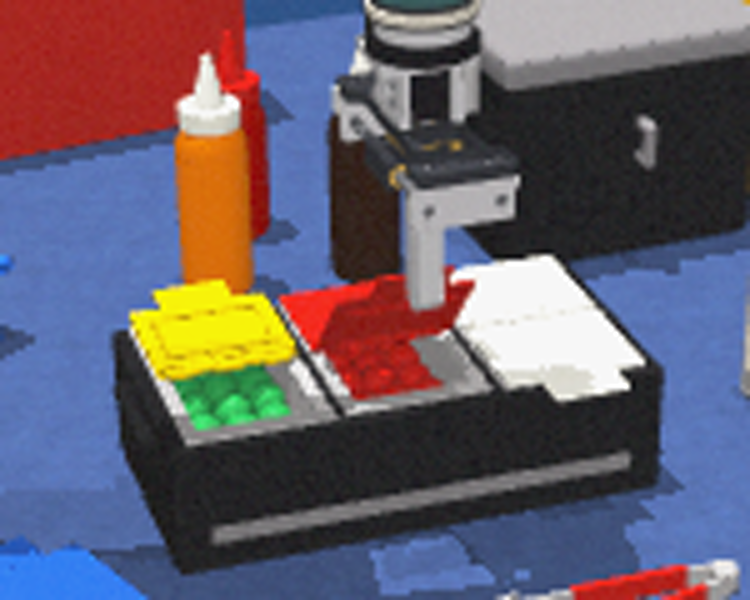

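The flap is up about 0.85 rad and held by the finger's outer side, with the contents visible. I'll continue past upright.

```bash
python3 -m creep '[[0,-0.0072,-0.0092,0,0],[0,-0.0062,-0.0099,0,0],[0,-0.0052,-0.0106,0,0],[0,-0.0041,-0.0111,0,0],[0,0,0,0,0]]'; python3 -m creep '[[0,-0.003,-0.0116,0,0],[0,-0.0018,-0.0119,0,0],[0,-0.0005,-0.0129,0,0],[0,0,-0.0107,0,0],[0,0.0008,-0.0097,0,0],[0,0,0,0,0]]'
python3 -m creep '[[0,0.0017,-0.0096,0,0],[0,0.0027,-0.0093,0,0],[0,0.0036,-0.009,0,0],[0,0,0,0,0]]'
python3 - <<'E'
from h import *
p,d=grab("side","side4"); cv2.imwrite("pics/c7.png",cv2.resize(p[110:230,250:400,::-1],None,fx=5,fy=5,interpolation=cv2.INTER_CUBIC))
E
```

```text
time_s: 6.95
tool_pos: [0.6098, -0.0225, 0.1708]
ee_rot: [-2.199, 0.047, 2.198]
ft_force: [0.1, -0.3, 0.1]
finger_gap: 0.0003
time_s: 7.55
tool_pos: [0.612, 0.0333, 0.1744]
ee_rot: [-2.197, 0.049, 2.199]
ft_force: [0.5, -0.2, 0.4]
finger_gap: 0.0006
time_s: 7.95
tool_pos: [0.6132, 0.0609, 0.1659]
ee_rot: [-2.196, 0.05, 2.199]
ft_force: [0.2, 0.2, -0.7]
finger_gap: 0.0002
```

View pics/c7.png

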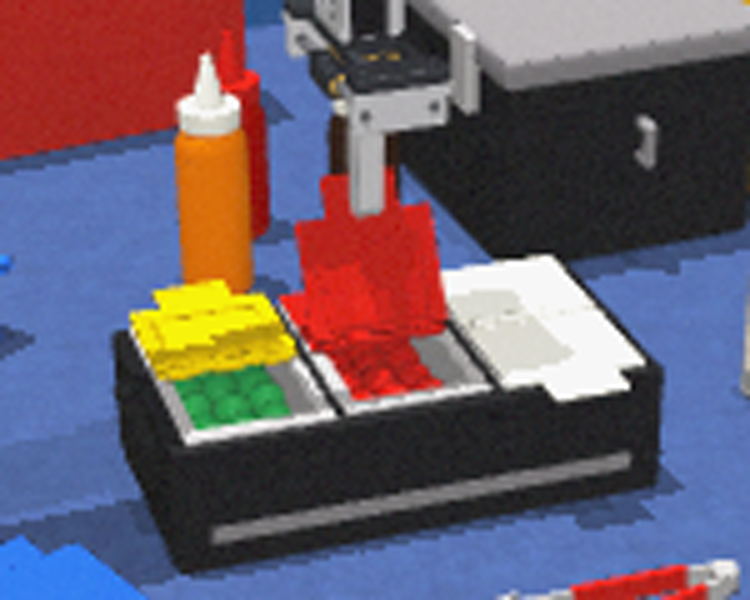

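The flap is past upright, around 2.0 rad, with the fingertip on its underside near the tab. Now I fold it down.

```bash
python3 -m creep '[[0,0.0045,-0.0086,0,0],[0,0.0053,-0.0081,0,0],[0,0.0061,-0.0076,0,0],[0,0.0068,-0.0069,0,0],[0,0.0075,-0.0062,0,0],[0,0,0,0,0]]'; python3 -m creep '[[0,0.0081,-0.0054,0,0],[0,0.0086,-0.0046,0,0],[0,0.009,-0.0037,0,0],[0,0.0093,-0.0028,0,0],[0,0,0,0,0]]'
python3 -m creep '[[0,0.005,-0.001,0,0],[0,0.004,-0.0009,0,0],[0,0,0,0,0]]'
python3 -m creep '[[0,0.003,0,0,0],[0,0.003,0,0,0],[0,0,0,0,0]]'
```

```text
time_s: 8.6
tool_pos: [0.6143, 0.0978, 0.1346]
ee_rot: [-2.195, 0.051, 2.202]
ft_force: [0.0, -0.4, 0.5]
finger_gap: 0.0005
time_s: 9.1
tool_pos: [0.6147, 0.1135, 0.0992]
ee_rot: [-2.193, 0.052, 2.202]
ft_force: [0.0, 0.6, 0.2]
finger_gap: 0.0006
time_s: 9.4
tool_pos: [0.6159, 0.1151, 0.0921]
ee_rot: [-2.197, 0.052, 2.198]
ft_force: [0.9, -0.0, 0.7]
finger_gap: 0.0003
time_s: 9.7
tool_pos: [0.616, 0.1151, 0.0862]
ee_rot: [-2.197, 0.052, 2.198]
ft_force: [0.1, 0.7, -0.1]
finger_gap: 0.0004
```

```bash
python3 -m creep '[[0,0.002,0,0,0],[0,0,0,0,0]]'; python3 -m creep '[[0,0.001,0,0,0],[0,0,0,0,0]]';python3 -m creep '[[0,0.001,0,0,0],[0,0,0,0,0]]'
```

```text
time_s: 9.9
tool_pos: [0.6163, 0.1151, 0.086]
ee_rot: [-2.198, 0.052, 2.197]
ft_force: [-2.6, -0.1, 4.9]
finger_gap: 0.0004
time_s: 10.1
tool_pos: [0.6163, 0.1151, 0.0859]
ee_rot: [-2.199, 0.052, 2.196]
ft_force: [-2.8, -0.3, 7.8]
finger_gap: -0.0002
time_s: 10.3
tool_pos: [0.6164, 0.1151, 0.0858]
ee_rot: [-2.2, 0.052, 2.195]
ft_force: [-4.9, -0.9, 10.7]
finger_gap: 0.0004
```

The flap is down on a hard stop at about 10 N. Next I back off, move clear and check.

```bash
python3 -m creep '[[0,-0.01,0,0,0],[0,-0.04,0,0,0],[0,-0.04,0,0,0],[0,-0.04,0,0,0],[0,-0.03,0,0,0],[0,0,0.04,0,0],[0,0,0.045,0,0],[0,0,0.045,0,0],[0,0,0.045,0,0],[0,0,0.045,0,0],[0,0,0.04,0,0],[0,0,0,0,0],[0,0,0,0,0],[0,0,0,0,0]]'
python3 - <<'E'
from h import *
p,d=grab("top","top3"); W=world("top",d); ok=d>0
b=ok&(W[...,2]>.09)&(W[...,2]<.16)
red=b&(p[...,0]>80)&(p[...,1]<80)&(p[...,2]<80)&(abs(W[...,0]-.61)<.06)
for a in np.arange(-.08,.17,.02):
    q=W[red&(abs(W[...,1]-a)<.01)]; print(round(a,2),len(q),np.median(q[:,2]).round(4) if len(q) else "")
f=W[red&(W[...,1]>.045)]; print(np.polyfit(f[:,1],f[:,2],1))
wh=b&(p.min(-1)>170)&(W[...,0]>.66); print(W[wh].min(0),W[wh].max(0))
cv2.imwrite("pics/c8.png",cv2.resize(p[110:260,160:400,::-1],None,fx=3.3,fy=3.3,interpolation=cv2.INTER_CUBIC))
E
```

```text
time_s: 11.7
tool_pos: [0.6041, -0.1436, 0.2427]
ee_rot: [-2.198, 0.05, 2.198]
ft_force: [0.4, -0.6, -0.2]
finger_gap: 0.0005
-0.08 0 
-0.06 0 
-0.04 1 0.0903
-0.02 5 0.091
0.0 0 
0.02 44 0.1115
0.04 174 0.1136
0.06 155 0.1129
0.08 180 0.113
0.1 185 0.1135
0.12 129 0.1132
0.14 73 0.1133
0.16 0 
[0.06123468 0.10723508]
[ 0.66007246 -0.09986286  0.09627881] [1.06308802 0.36606369 0.15917272]
```

View pics/c8.png

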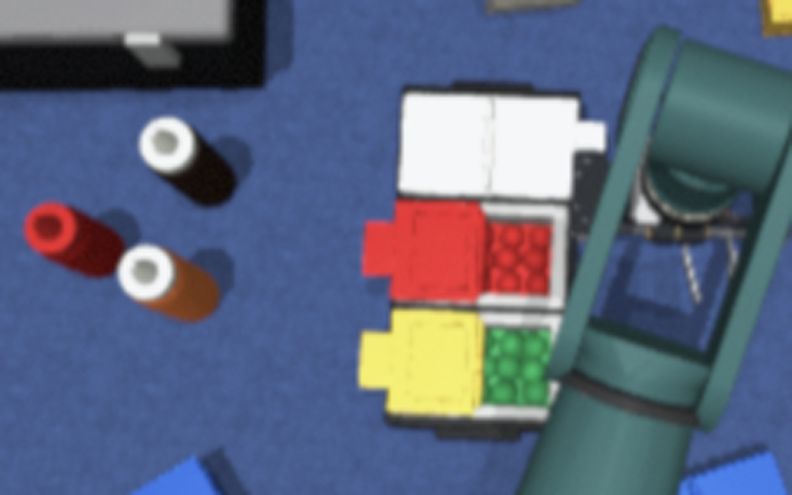

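The flap lies level at 0.113 m from hinge to tab, matching the expected 0.1135 m. The other lids and the bottles look unmoved, and the arm is clear.

```bash
python3 -c "
from cell import status,robot
print(status.read_state()['ft_force']); print(robot.close_job())"
```

```text
[0.29972407 0.30258587 0.13511025]
the job is handed in; nothing more can be done
None
```

The red lid is open: its front half lies flat on the rear half. The job was handed in at about 12 s with the arm clear and nothing touched (wrist force about 0).

**How it was done:** The tool can only point straight down. I pressed the outside of the shut fingers against the tab's outer edge at about 8 N and raised it by friction. I then pushed it round the hinge, with the fingertip following its underside down to the stop. The last press was about 12 N, and that was the highest wrist force read (limit on the flap 35 N). The flap was driven at about 1 rad/s (limit 5).

**Last checks:**
- **Red flap:** the medians read 0.113 m from the hinge to the tab, against 0.1135 m expected when flat. A raw line fit over the same points gave a slope of 0.06, which disagrees. I put that down to stray red pixels in the selection.
- **Red pan:** I did not re-measure its position directly. The hinge line seems to have moved about 4 mm back within the well's play, and the limit is 12 mm.
- **Other things:** in the last top view the yellow lid is still open and the white one shut, and the bottles look unmoved. The arm partly hid the tongs in that picture, and the towel roll and bowl lay outside the crop I viewed. None of the three was re-measured, but no force suggested any of them had been touched.

**Disagreement found:** the reported TCP height was about 28 mm below the finger ends seen by the camera, both at the start and near the pan. I used the camera's heights.

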